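Shut the whetstone water: slide back the valve-box cover, push the T-headed stopcock shut

ROBOT

A 6-joint arm with a two-finger parallel gripper is mounted at the origin on the work surface. World frame = base frame: x ahead of the robot, y to its left, z up, the work surface at z = 0. Lengths are in m, angles in degrees, forces in N, time in s.
With the tool pointing down it reaches from about 0.3 to 0.85 m from the base axis. Payload 5.4 kg.
Tool frame: the origin (TCP) lies on the mounting face of the last link; the fingertips stand 173 mm ahead of it and the grasp point (between the pads) lies 155 mm ahead of it (env.finger_overhang is the distance from the TCP to the fingertips, in m); z points along the fingers, y is the line along which they close (so a half turn about z gives the same grasp; the last joint's range is limited). The gripper opens to 85 mm and grips with 20 to 120 N. Pads are 22 mm wide; open, the fingers measure 114 mm over their backs; the gripper's body (76 mm by 85 mm) begins 54 mm behind the grasp point. The pads swing forward as they close: fully open they stand 13 mm farther back than shut.
Start: joints at [-78.272, 9.076, 91.501, -0, 79.423, -12.038], TCP at [0.232, -0.526, 0.405] pointing down, gripper open.
Joint ranges: [-166.64, 166.64], [-54.1, 131.32], [10.49, 154.53], [-73.88, 253.88], [9.74, 151.15], [-171.62, 171.62]. Speed limits (degrees/s): [147.25, 147.25, 180, 180, 180, 180].

INTERFACE

Orientations are given as a 3x3 rotation matrix whose columns are the frame's x, y, z axes.
In Python, from bench import env, viewer gives the robot as it stands. The module is installed in compiled form; this text tells all that it offers.
- The arm moves only by the tool send_rows, never from a script. Its argument "deltas" is a list of rows, each a list of 7 numbers: the opening, from 0 (shut) to 1 (fully open), then the shift along the tool's x, y, z in cm, then the turn, a rotation vector about the tool's x, y, z in rad. In form: [[gripper, dx, dy, dz, wx, wy, wz], ...]. A call has 1 to 5 rows; each row shifts and turns the commanded pose from where the row before left it, along the tool's axes as they then stand; what a row does not reach is not made up. A row lasts 1/12 s, in which the tool goes at most 41.7 mm and 7.16 degrees, less where a joint would pass 70% of its speed; a pose out of reach is approached as far as the arm can. A call with a gripper value outside its range is refused whole. The fingers move at their own pace and stop on an object; "force" is the grip in N (left out, the last holds). Time passes only in rows, so rows that do not move let the fingers close. It gives the time, the measured TCP pose, the force, the opening and the grip force at its end, in the units of the state.
- env.sense(): the state, without advancing time (a new reading comes with each control period).
- viewer.snapshot(name): name is "scene" or "top"; returns (picture, depth): 420x560x3 uint8, blue, green, red; 420x560 float32, m along the optical axis (not along the pixel's ray), 0 where there is no reading.
- viewer.calibration(name): a dict with "fx", "fy", "cx", "cy" (pixels), "D" ([k1, k2, p1, p2, k3] as OpenCV has them; the pictures are not rectified), "world_from_camera" (4x4, takes a point from camera to world coordinates). Camera axes: x right, y up, looking along -z (the intrinsics and any distortion apply to the point x, -y, -z); pixel columns grow to the right and rows downward; lengths in m; the calibration is good to about 2 mm. A picture is of the moment at which its call begins. calibration takes no time and is no camera call.
- env.job_done(): hands the job in; it is judged then, once.
Trained networks look in the newest picture that a camera, given by its name, has taken for a name from the list of things; names that differ only in an ending like _2 or _b are one class to them, and where a whole thing is asked for, a point or a joint stands for the part that bears it (a point fixed in the world has none). Each returns a list of dicts, best first, with "p" (0 to 1); they miss things now and then, are a little off and sometimes report something else, mostly with a low value. They report only what shows in the picture. A call takes as long as a camera call.
- viewer.recognise(camera, thing): "at" ([row, column] in pixels, amid what is visible of it).
- viewer.outline_of(camera, thing): "region" (420x560 bool, what is visible of it) and "at" ([row, column] in pixels, amid what is visible of it).
The state is a dict: "t": time; "joint_pos": joint angles; "joint_velocities": joint speeds; "tau": joint torques, N m; "tool_pos": TCP position; "orientation": TCP orientation; "ft_force": force on the tool from outside, world axes, zero at the start; "wrist_torque": the same for the moment, N m; "opening": finger opening in m; "finger_force": force on a finger pad.
Only numpy, scipy, OpenCV 4.12 (cv2) and the standard library are available. Lean on these libraries where they do the work, as an engineer would, in place of code of your own. Each camera call takes 0.05 s, during which the arm holds its last target. There are 200 camera calls.

TASK

Whetting is done for the day, so turn off the whetstone water: with your fingertips push the loose wooden cover of the valve box straight back, away from you, until it meets the stop at the far end, then push the T-headed stopcock handle round a quarter turn until it is fully shut against its stop, standing across its pipe. Only push: do not lift the cover or pinch the handle between the fingers. Leave the other, plain straight handle open as it is and the things lying around the box where they are, and finish with the hand clear of everything.

Things in the scene. Friction and masses are not known exactly. Their poses are not given: they have to be found in the camera images.
- valve_box: Fixed dark-wood box, 290 mm (its x) by 330 mm (its y), origin at the centre of its underside on the table. Its -x side faces the robot, give or take its yaw. The -x half is an open well, hidden at first by the cover; the +x half is a closed deck 63 mm high. The table before its near wall is free.
- well_floor (a point): Centre of the well's floor (box x -67 mm, 3 mm above the table; axes as the box). The well is 135 mm (x) by 290 mm (y) inside and holds two stopcocks side by side, pipes along x. Its near wall is 10 mm thick and 63 mm high. The side walls (tops at 65 mm) carry guide fences, 157 to 165 mm from the middle, up to 79 mm.
- end_stop (a point): Middle of the inner face of the end stop, a strip across the far end of the deck, up to 79 mm above the table (this point: box x +137 mm, 79 mm up). The cover's far edge meets it when fully back.
- cover_center (a point): Centre of the loose cover board, plain wood 137 mm (x, sliding direction) by 310 mm (y) by 20 mm thick, about 0.4 kg, flat on the box, underside 65 mm and top 85 mm above the table. Starts over the well at box x -70 to -60 mm; slides along box +x between the fences with a push of 1 to 6 N; against the end stop it is at box x +68 mm.
- cover_near_edge (a point): Middle of the cover's near (-x) edge face, at half thickness (75 mm above the table): where to push it along box +x. The face is upright and flat, 20 mm high. Against the end stop it is at box x 0.
- tee (a joint): Turn of the T-headed handle (whetstone water), rad: 0 = open, lying along its pipe (pointing to box +x); grows counter-clockwise seen from above to 1.571 = shut, against its stop, pointing to box +y across the pipe. It starts open, 0 to 0.35. It turns stiffly (about 0.12 N m, some 2 N at the head) and stays where it is left.
- tee_axis (a point): Point on the upright turning axis of the T-headed handle at the handle's half height (50 mm above the table). It lies at box x -100 mm and at box y -70 or +50 mm; the plain stopcock has the other place.
- tee_tip (a point): Centre of the handle's T head, 59 mm from the axis, 50 mm above the table. Its x axis points out along the handle, its y axis the way it turns to shut. The steel handle is a bar 13 mm wide with a crosswise T head 30 mm wide, 18 mm long (50 to 68 mm from the axis), at heights 45 to 58 mm. Below lie the pipe (top at 30 mm, flanges 34 mm) and the round body.
- plain_tip (a point): Point near the end of the plain straight handle (a bar 13 mm wide, no T head, 67 mm long from its axis), 59 mm from its own axis and 50 mm above the table; x axis along the handle. It lies open along its pipe (0 to 0.3 rad turned) and must stay so.
- block: Bystander: loose boxwood carving block 100 x 70 x 25 mm on the table to the box's left (+y); origin at the centre of its underside.
- burnisher: Bystander: loose brass burnisher with a dark rosewood grip, 170 mm long along its x (from -83 to +87 mm), 20 mm wide, 16 mm high, lying left of the carving block; origin under its middle.
- tray: Bystander: loose copper tray 150 x 100 x 20 mm to the box's right (-y); origin at the centre of its underside.
- spatula: Bystander: loose dark horn spatula, 170 mm long along its x (from -95 to +75 mm), 28 mm wide, 6 mm thick, lying right of the tray; origin under its middle.

How it is judged (in metres and radians):
On the way, in this order (a step that is already met when the one before it is completed fails the run):
1. the cover is slid back to the end stop (within 15 mm) (x of cover_center in the frame of valve_box above 0.053 m), for 0.2 s.
2. the T-headed handle is pushed shut (within 0.12 rad of its stop) (value of joint tee above 1.45 rad), for 0.2 s.
At the end, for the whole second after the job is handed in: The cover lies flat on the box within 15 mm of the end stop, the T-headed handle is within 0.12 rad of its shut stop and at rest, the plain handle's end is within 10 mm of where it was, and the bystanders are where they were (20 mm) (x of cover_center in the frame of valve_box above 0.053 m and value of joint tee above 1.45 rad and velocity of joint tee below 0.05 rad/s and height (world z) of cover_center below 0.08 m and angle between cover_center's own z axis and vertical below 0.05 rad and distance of plain_tip from where it was at the start of the episode below 0.01 m); the robot touches nothing.
It fails at once if the cover is lifted (more than 15 mm) or tipped (height (world z) of cover_center above 0.09 m or angle between cover_center's own z axis and vertical above 0.15 rad).
It fails at once if the T-headed handle is pinched (fingers press both its sides at once) ((contact force between the fingers and tee_c3 above 1 N or contact force between the fingers and tee_c4 above 1 N) and (contact force between the fingers and tee_c5 above 1 N or contact force between the fingers and tee_c6 above 1 N)).
It fails at once if the plain handle is turned (its end moved more than 10 mm) (distance of plain_tip from where it was at the start of the episode above 0.01 m).
It fails at once if the carving block, burnisher, tray or spatula is disturbed (moved more than 20 mm) (distance of any of block, burnisher, tray, spatula from where it was at the start of the episode above 0.02 m).
It also fails if it takes over 48 s, if anything falls off the work surface, if the arm or the gripper's body presses on something with over 40 N, if the wrist force passes 120 N, or if a joint passes its speed limit or range.

## Working session

There is one attempt and no reset: what is moved stays moved. The work goes in short steps, Python scripts to look and compute and a tool call to move; the robot and the scene stay as the last step left them, time stands still between calls to the robot, and variables do not carry over. Pictures are saved under pics/ and viewed, at most 10 in all, crops included, and the job is handed in when it is done.

Besides the shell and the picture viewer there is one more tool, called after "Request:" by a JSON object that holds its "fn" and its "kwargs", one argument or row to a line. send_rows: Moves the arm, as the interface text tells. Its arguments: {"type":"object","properties":{"deltas":{"type":"array","items":{"type":"array","items":{"type":"number"}}},"force":{"type":"number"}},"required":["deltas"]}

```bash
mkdir -p pics; cat > h.py <<'E'
import numpy as np, cv2
from bench import env, viewer
def pts(name, px, depth=None, z=None):
    """pixels [(row,col)] -> world, by depth image or on plane z"""
    c=viewer.calibration(name); K=np.array([[c['fx'],0,c['cx']],[0,c['fy'],c['cy']],[0,0,1]])
    T=np.array(c['world_from_camera']); px=np.atleast_2d(np.asarray(px,float))
    n=cv2.undistortPoints(px[:,None,::-1].copy(),K,np.array(c['D'],float))[:,0]
    r=np.c_[n[:,0],-n[:,1],-np.ones(len(n))]@T[:3,:3].T
    if z is not None: s=(z-T[2,3])/r[:,2]
    else: s=depth[px[:,0].astype(int),px[:,1].astype(int)]
    return T[:3,3]+r*np.reshape(s,(-1,1))
E
cat > a.py <<'E'
from h import *
s=env.sense(); print(s['t'],s['tool_pos'],np.round(s['orientation'],3).tolist(),env.finger_overhang)
for n in ("scene","top"):
    im,d=viewer.snapshot(n); cv2.imwrite(f'pics/{n}0.png',im); np.save(n+'d.npy',d)
    print(n,np.round(viewer.calibration(n)['world_from_camera'],3).tolist())
    for th in ("cover_center","valve_box","block","tray"):
        for o in viewer.outline_of(n,th)[:1]:
            m=o['region']; w=pts(n,np.argwhere(m&(d>0)),d)
            r=cv2.minAreaRect(w[:,:2].astype(np.float32))
            print(th,round(o['p'],2),o['at'],'med z',np.round(np.median(w[:,2]),3),'rect',np.round(r[0],3),np.round(r[1],3),round(r[2],1))
E
python3 a.py
```

```text
0.0 [ 0.23164592 -0.52596003  0.40369548] [[0.915, 0.403, -0.0], [0.403, -0.915, 0.002], [0.0, -0.002, -1.0]] 0.1734
scene [[0.773, -0.543, 0.328, 0.98], [0.635, 0.654, -0.413, -0.462], [0.01, 0.527, 0.85, 1.15], [0.0, 0.0, 0.0, 1.0]]
cover_center 0.85 [232.3, 265.0] med z 0.086 rect [0.569 0.019] [0.311 0.14 ] 75.5
valve_box 0.71 [272.3, 295.9] med z 0.064 rect [0.63  0.003] [0.332 0.291] 74.9
block 0.74 [274.3, 291.6] med z 0.064 rect [0.615 0.028] [0.374 0.333] 75.0
tray 0.72 [289.0, 192.8] med z 0.004 rect [ 0.508 -0.223] [0.101 0.154] 76.0
top [[-0.021, 0.992, -0.123, 0.472], [-1.0, -0.019, 0.019, 0.045], [0.017, 0.123, 0.992, 1.074], [0.0, 0.0, 0.0, 1.0]]
cover_center 0.6 [217.8, 277.1] med z 0.085 rect [0.568 0.017] [0.313 0.142] 75.1
valve_box 0.66 [166.3, 288.2] med z 0.063 rect [0.638 0.001] [0.354 0.32 ] 74.3
tray 0.89 [244.5, 375.1] med z 0.004 rect [ 0.506 -0.224] [0.103 0.15 ] 75.2
```

View pics/top0.png

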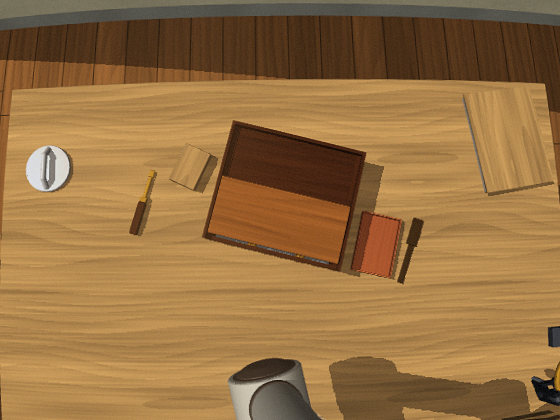

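```bash
cat > b.py <<'E'
from h import *
from scipy.spatial.transform import Rotation as R
yaw=-np.radians(15); B=np.array([.631,.002]); Rb=np.array([[np.cos(yaw),-np.sin(yaw)],[np.sin(yaw),np.cos(yaw)]])
def tip(bx,by,z): return np.r_[B+Rb@[bx,by],z]
def go(target,yaxis_deg=None):
    "target fingertip world pos; prints shift in tool axes (cm) and turn"
    s=env.sense(); M=np.array(s['orientation']); p=np.array(s['tool_pos'])
    cur=p+M[:,2]*env.finger_overhang
    print('t',s['t'],'tip',cur,'box',Rb.T@(cur[:2]-B),'open',s['opening'],'F',np.round(s['ft_force'],1))
    if yaxis_deg is not None:
        a=np.radians(yaxis_deg); y=np.array([np.cos(a),np.sin(a),0]); z=np.array([0,0,-1.]); G=np.c_[np.cross(y,z),y,z]
        print('turn',R.from_matrix(M.T@G).as_rotvec())
        d=M.T@(target-np.array([0,0,-1])*env.finger_overhang-p)
    else: d=M.T@(target-cur)
    print('shift cm',d*100)
E
python3 -c "
from b import *
go(tip(-.19,0,.12),75); go(tip(-.19,0,.12),-105)
"
```

```text
t 0.5 tip [ 0.23170639 -0.52621668  0.23125488] box [-0.24897547 -0.61356293] open 0.08552517746233075 F [ 0.6  0.6 -0.2]
turn [ 2.11606252e-05 -8.97374641e-05 -2.46502781e+00]
shift cm [ 43.01501336 -44.14903477  11.12974881]
t 0.5 tip [ 0.23170639 -0.52621668  0.23125488] box [-0.24897547 -0.61356293] open 0.08552517746233075 F [ 0.6  0.6 -0.2]
turn [-7.00097792e-05 -1.65087203e-05  6.76564843e-01]
shift cm [ 43.01501336 -44.14903477  11.12974881]
```

Request:
{"fn": "send_rows", "kwargs": {
  "deltas": [
    [0,2.8,-2.9,0,0,0,0],
    [0,2.8,-2.9,0,0,0,0],
    [0,2.8,-2.9,0,0,0,0],
    [0,2.8,-2.9,0,0,0,0],
    [0,2.8,-2.9,0,0,0,0]
  ]
}}

```text
t: 0.92
tool_pos: [0.3016, -0.3354, 0.4047]
orientation: [[0.916, 0.402, 0.0], [0.402, -0.916, -0.0], [0.0, 0.0, -1.0]]
ft_force: [0.3, -0.2, 0.4]
opening: 0.0259
finger_force: 0.0
```

Request:
{"fn": "send_rows", "kwargs": {
  "deltas": [
    [0,2.8,-2.9,0,0,0,0],
    [0,2.8,-2.9,0,0,0,0],
    [0,2.8,-2.9,0,0,0,0],
    [0,2.8,-2.9,0,0,0,0],
    [0,2.8,-2.9,0,0,0,0]
  ]
}}

```text
t: 1.33
tool_pos: [0.3712, -0.1461, 0.405]
orientation: [[0.915, 0.402, 0.001], [0.402, -0.915, -0.001], [0.001, 0.001, -1.0]]
ft_force: [1.4, -1.0, -0.2]
opening: 0.0
finger_force: 0.0
```

Request:
{"fn": "send_rows", "kwargs": {
  "deltas": [
    [0,2.8,-2.9,0,0,0,0],
    [0,2.8,-2.9,0,0,0,0],
    [0,2.8,-2.9,0,0,0,0],
    [0,2.8,-2.9,0,0,0,0],
    [0,2.8,-2.9,0,0,0,0]
  ]
}}

```text
t: 1.75
tool_pos: [0.4409, 0.0433, 0.4051]
orientation: [[0.915, 0.403, 0.001], [0.403, -0.915, -0.0], [0.001, 0.001, -1.0]]
ft_force: [0.2, -1.4, -0.0]
opening: -0.0002
finger_force: 0.0
```

Request:
{"fn": "send_rows", "kwargs": {
  "deltas": [
    [0,0,0,1,0,0,0.11],
    [0,0,0,1,0,0,0.11],
    [0,0,0,1,0,0,0.11],
    [0,0,0,1,0,0,0.11],
    [0,0,0,1,0,0,0.11]
  ]
}}

```text
t: 2.17
tool_pos: [0.4408, 0.0414, 0.3544]
orientation: [[0.99, -0.14, 0.0], [-0.14, -0.99, -0.0], [0.0, 0.0, -1.0]]
ft_force: [-0.2, 0.9, -0.7]
opening: 0.0001
finger_force: 0.0
```

```bash
python3 -c "
from b import *
im,d=viewer.snapshot('scene'); cv2.imwrite('pics/s1.png',im)
s=env.sense(); M=np.array(s['orientation'])
v,u=np.mgrid[0:420,0:560]; px=np.c_[v.ravel(),u.ravel()]; px=px[d.ravel()>0]
w=pts('scene',px,d); c=np.array(s['tool_pos'])
k=(np.hypot(*(w[:,:2]-c[:2]).T)<.06)&(w[:,2]>.09)&(w[:,2]<.4)
print('finger lowest', np.sort(w[k,2])[:10], 'pred', c[2]-env.finger_overhang, s['joint_pos'])
lo=w[k&(w[:,2]<np.percentile(w[k,2],0)+.02)]; print((lo-c)@M.min() if 0 else ((lo-c)@M).min(0), ((lo-c)@M).max(0))
go(tip(-.175,0,.12),-105)
"
```

```text
finger lowest [0.18627094 0.18642518 0.18667482 0.18698086 0.18719544 0.1882838
 0.18930284 0.18988166 0.19009867 0.19033343] pred 0.17881418787557168 [-1.03685145e+01 -8.56981680e+00  1.15308630e+02 -1.19889959e-03
  7.34539059e+01  8.79472344e+01]
[-0.00639331 -0.01642076  0.14610922] [0.01514076 0.01308478 0.16590238]
t 2.2167 tip [0.43947653 0.04147476 0.17881517] box [-0.19521428 -0.01144024] open 0.00017974445000725332 F [-1.5 -0.3 -2. ]
turn [9.57836249e-05 3.36418340e-03 1.16668073e-01]
shift cm [ 2.10231815 -0.90209617  5.87447437]
```

Request:
{"fn": "send_rows", "kwargs": {
  "deltas": [
    [0,0,0,2,0,0,0.06],
    [0,1.2,-0.7,2,0,0,0.057],
    [0,1,-0.7,2,0,0,0],
    [0,0.5,0,2,0,0,0],
    [0,0,0,2,0,0,0]
  ]
}}

```text
t: 2.63
tool_pos: [0.4713, 0.0486, 0.2546]
orientation: [[0.969, -0.247, 0.002], [-0.247, -0.969, -0.0], [0.002, -0.0, -1.0]]
ft_force: [-0.2, 0.3, 0.3]
opening: -0.0
finger_force: 0.0
```

```bash
python3 -c "
from b import *
go(tip(-.165,0,.071),-105)
"
```

```text
t 2.6333 tip [0.47164129 0.04858528 0.08116602] box [-0.16598586  0.00375286] open -3.172979045140959e-05 F [-0.2  0.3  0.3]
turn [-0.00020264 -0.0019522   0.01235176]
shift cm [0.12582885 0.3733637  1.01674559]
```

Request:
{"fn": "send_rows", "kwargs": {
  "deltas": [
    [0,0,0.3,1.0,0,0,0.012],
    [0,1.0,0,0,0,0,0],
    [0,1.0,0,0,0,0,0],
    [0,1.0,0,0,0,0,0],
    [0,1.0,0,0,0,0,0]
  ]
}}

```text
t: 3.05
tool_pos: [0.5078, 0.0352, 0.2447]
orientation: [[0.966, -0.26, -0.003], [-0.26, -0.966, 0.0], [-0.003, 0.0, -1.0]]
ft_force: [-3.4, 0.6, 0.5]
opening: 0.0001
finger_force: 1.6
```

Request:
{"fn": "send_rows", "kwargs": {
  "deltas": [
    [0,1.5,0,0,0,0,0],
    [0,1.5,0,0,0,0,0],
    [0,1.5,0,0,0,0,0],
    [0,1,0,0,0,0,0],
    [0,0,0,0,0,0,0]
  ]
}}

```text
t: 3.47
tool_pos: [0.5624, 0.0202, 0.2455]
orientation: [[0.965, -0.261, 0.002], [-0.261, -0.965, -0.0], [0.002, -0.0, -1.0]]
ft_force: [0.9, -1.2, -0.0]
opening: -0.0002
finger_force: 0.0
```

```bash
python3 -c "
from b import *
go(tip(-.02,0,.071),-105)
im,d=viewer.snapshot('scene'); cv2.imwrite('pics/s2.png',im)
o=viewer.outline_of('scene','cover_center')[0]; w=pts('scene',np.argwhere(o['region']&(d>0)),d); w=w[abs(w[:,2]-.085)<.01]; r=cv2.minAreaRect(w[:,:2].astype(np.float32)); print(r,Rb.T@(np.array(r[0])-B))
"
```

```text
t 3.4667 tip [0.56274883 0.02014247 0.07208798] box [-0.07062118 -0.00014042] open -0.0001992487697309002 F [ 0.9 -1.2 -0. ]
turn [-7.76888260e-05 -1.77101924e-03 -2.07175261e-03]
shift cm [ 5.09258583 -0.02589927  0.1177919 ]
((0.6414109468460083, 0.0014349371194839478), (0.3172200918197632, 0.139759823679924), 74.84719848632812) [0.01020245 0.00214874]
```

View pics/s2.png

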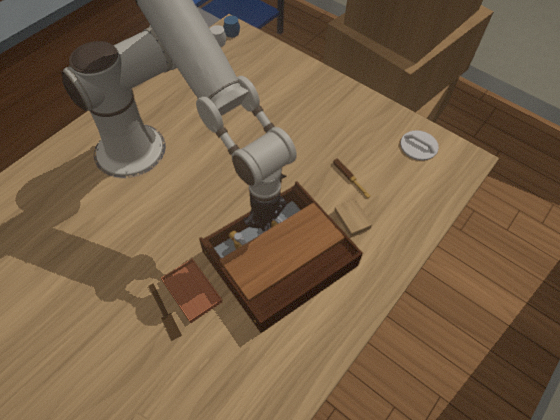

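The cover (~row 250, col 290) has slid about half way, and the stopcocks are appearing at about (235,240). I'll keep pushing.

Request:
{"fn": "send_rows", "kwargs": {
  "deltas": [
    [0,1.3,0,0.1,0,0,0],
    [0,1.3,0,0,0,0,0],
    [0,1.3,0,0,0,0,0],
    [0,1,0,0,0,0,0],
    [0,0.5,0,0,0,0,0]
  ]
}}

```text
t: 3.98
tool_pos: [0.613, 0.007, 0.2435]
orientation: [[0.965, -0.261, -0.002], [-0.261, -0.965, 0.001], [-0.002, -0.0, -1.0]]
ft_force: [-4.8, 1.5, 2.1]
opening: -0.0001
finger_force: 2.2
```

Request:
{"fn": "send_rows", "kwargs": {
  "deltas": [
    [0,0.3,0,0,0,0,0],
    [0,0.2,0,0,0,0,0],
    [0,0,0,0,0,0,0],
    [0,0,0,0,0,0,0]
  ]
}}

```text
t: 4.32
tool_pos: [0.6166, 0.006, 0.2435]
orientation: [[0.965, -0.261, -0.005], [-0.261, -0.965, 0.001], [-0.005, 0.001, -1.0]]
ft_force: [-8.1, 1.2, 3.9]
opening: 0.0002
finger_force: 3.9
```

```bash
python3 -c "
from b import *
go(tip(-.012,0,.071),-105)
"
```

```text
t 4.3167 tip [0.61575653 0.00610001 0.07010955] box [-1.57852187e-02  1.50044009e-05] open 0.0002133133549148115 F [-8.1  1.2  3.9]
turn [ 0.00078455  0.00495244 -0.00176789]
shift cm [ 0.29221558  0.01458219 -0.09069926]
```

Request:
{"fn": "send_rows", "kwargs": {
  "deltas": [
    [0,-2,0,0,0,0,0],
    [0,-1,0,-3,0,0,0],
    [0,-2,0,-3.5,0,0,0],
    [0,-3,0,-2.5,0,0,0],
    [0,-4,0,0,0,0,0]
  ]
}}

```text
t: 4.73
tool_pos: [0.5041, 0.0364, 0.3406]
orientation: [[0.965, -0.261, 0.014], [-0.261, -0.965, -0.003], [0.015, -0.001, -1.0]]
ft_force: [-0.1, 0.4, 1.7]
opening: -0.0002
finger_force: 0.0
```

Request:
{"fn": "send_rows", "kwargs": {
  "deltas": [
    [0,-4,0,0,0,0,0],
    [0,-4,0,0,0,0,0],
    [0,0,0,0,0,0,0]
  ]
}}

```text
t: 4.98
tool_pos: [0.4179, 0.0599, 0.3307]
orientation: [[0.966, -0.259, -0.008], [-0.259, -0.966, 0.001], [-0.008, 0.001, -1.0]]
ft_force: [0.0, -0.0, -1.0]
opening: -0.0004
finger_force: 0.0
```

```bash
cat > c.py <<'E'
from b import *
import sys
tag=sys.argv[1]
for n in ('scene','top'):
    im,d=viewer.snapshot(n)
    o=viewer.outline_of(n,'cover_center')
    if o:
        w=pts(n,np.argwhere(o[0]['region']&(d>0)),d); w=w[abs(w[:,2]-.085)<.008]; r=cv2.minAreaRect(w[:,:2].astype(np.float32)); print(n,'cover',np.round(r[1],3),r[2],Rb.T@(np.array(r[0])-B))
    for th in ('tee_tip','tee','plain_tip','tee_axis'):
        for q in viewer.recognise(n,th)[:2]:
            p=pts(n,[q['at']],z=.058)[0]; print(n,th,round(q['p'],2),np.round(q['at'],0),'box',np.round(Rb.T@(p[:2]-B),3))
    cc=pts  # crop around well
    u,v={'scene':(250,235),'top':(280,235)}[n]
    cv2.imwrite(f'pics/{n}_{tag}.png',cv2.resize(im[v-70:v+70,u-95:u+95],None,fx=4,fy=4,interpolation=cv2.INTER_CUBIC))
go(tip(-.1,0,.12),-105)
E
python3 c.py 3
```

```text
scene cover [0.312 0.139] 74.67916107177734 [ 0.06427173 -0.00011418]
scene tee_tip 0.52 [226. 282.] box [-0.058  0.048]
scene tee 0.78 [225. 285.] box [-0.056  0.055]
scene tee 0.59 [267. 292.] box [ 0.059 -0.005]
scene plain_tip 0.64 [244. 246.] box [-0.068 -0.065]
scene plain_tip 0.61 [216. 353.] box [0.032 0.229]
scene tee_axis 0.6 [223. 283.] box [-0.065  0.055]
top cover [0.31  0.139] 74.50089263916016 [ 0.06277012 -0.0009786 ]
top tee_tip 0.67 [213. 253.] box [-0.064  0.063]
top tee 0.76 [212. 257.] box [-0.061  0.054]
top plain_tip 0.73 [230. 306.] box [-0.075 -0.069]
top tee_axis 0.56 [215. 256.] box [-0.066  0.056]
t 5.5833 tip [0.42538511 0.05765586 0.16022731] box [-0.21301353  0.00054238] open 0.0003621392196308052 F [-0.2  0.1  0.6]
turn [ 6.89765998e-05  2.82739955e-04 -2.63201533e-03]
shift cm [11.29769216  0.025416    4.01953923]
```

View pics/top_3.png

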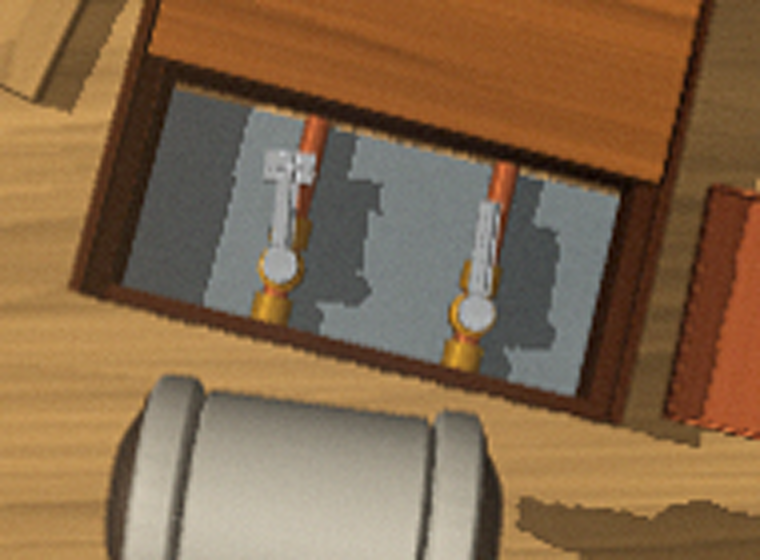

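View pics/scene_3.png

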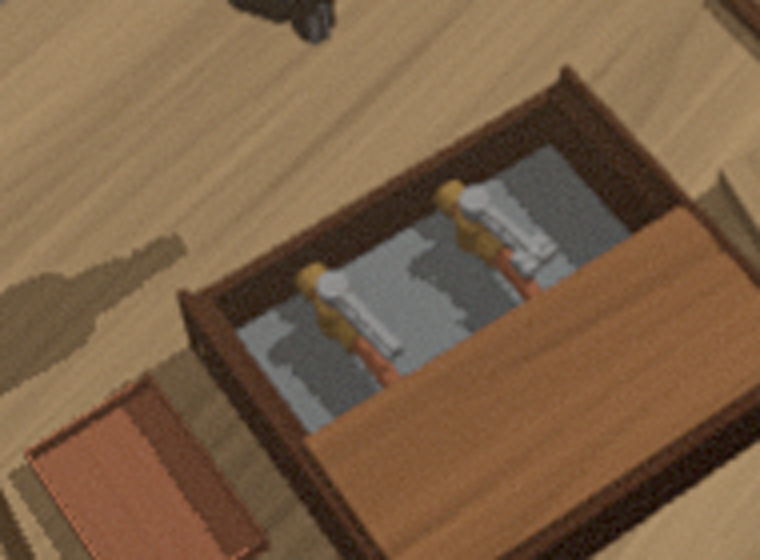

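```bash
python3 -c "
from b import *
f=lambda p:np.round((p[:,:2]-B)@Rb,3).tolist()
print('top hub,head,near wall top',f(pts('top',[[165+265/4,185+280/4]],z=.06)),f(pts('top',[[165+166/4,185+290/4]],z=.058)))
print('scene hub,head',f(pts('scene',[[165+203/4,155+473/4]],z=.06)),f(pts('scene',[[165+255/4,155+540/4]],z=.058)))
for n in ('scene','top'):
  im,d=viewer.snapshot(n); v,u=np.mgrid[190:260,200:330]; px=np.c_[v.ravel(),u.ravel()]; px=px[d[px[:,0],px[:,1]]>0]
  w=pts(n,px,d); b=(w[:,:2]-B)@Rb; k=(w[:,2]>.048)&(w[:,2]<.075)&(b[:,0]>-.13)&(b[:,0]<-.02)&(b[:,1]>.01)&(b[:,1]<.1)
  q=b[k]; print(n,len(q)); hd=q[q[:,0]>q[:,0].max()-.016]; print('z',np.median(w[k,2]),'hub',np.median(q[q[:,0]<-.09],0),'head',hd.mean(0),'ext',q.min(0),q.max(0))
"
```

```text
top hub,head,near wall top [[-0.105, 0.048]] [[-0.047, 0.056]]
scene hub,head [[-0.098, 0.046]] [[-0.038, 0.06]]
scene 200
z 0.05642796617398971 hub [-0.10082821  0.04935751] head [-0.04086916  0.05835257] ext [-0.11503508  0.03990509] [-0.03255934  0.0759888 ]
top 250
z 0.056241748375056244 hub [-0.10425805  0.04948302] head [-0.04542954  0.05750203] ext [-0.11495862  0.03839532] [-0.03728931  0.07363341]
```

Request:
{"fn": "send_rows", "kwargs": {
  "deltas": [
    [0,3.9,-0.4,0.7,0,0,-0.03],
    [0,3.9,-0.4,0.7,0,0,-0.03],
    [0,3.9,-0.4,0.7,0,0,-0.03],
    [0,3.9,-0.4,0.7,0,0,-0.03],
    [0,1.8,0,0,0,0,-0.03]
  ]
}}

```text
t: 6.1
tool_pos: [0.6013, 0.0364, 0.3036]
orientation: [[0.994, -0.113, -0.001], [-0.113, -0.994, 0.0], [-0.001, -0.0, -1.0]]
ft_force: [-0.1, 0.2, 0.2]
opening: 0.0005
finger_force: 0.0
```

```bash
cat > g.py <<'E'
from b import *
A=np.array([-.102,.049])
def arc(th,off,rad=.057,z=.045):
    r=np.array([np.cos(th),np.sin(th)]); n=np.array([-r[1],r[0]])
    q=A+rad*r-off*n; print('target box',q); go(tip(q[0],q[1],z),-105+np.degrees(th))
E
python3 -c "
from g import *
arc(.15,.042)"
```

```text
target box [-0.03936365  0.01598959]
t 6.1 tip [0.60117113 0.03642483 0.1301644 ] box [-0.03772227  0.02553155] open 0.00045197482079893176 F [-0.1  0.2  0.2]
turn [-0.00011129  0.00076495 -0.00142371]
shift cm [-0.31032923  0.91840943  8.51657321]
```

Request:
{"fn": "send_rows", "kwargs": {
  "deltas": [
    [0,-0.3,0.9,1.5,0,0,0],
    [0,0,0,2,0,0,0],
    [0,0,0,2,0,0,0],
    [0,0,0,1.5,0,0,0],
    [0,0,0,1.5,0,0,0]
  ]
}}

```text
t: 6.52
tool_pos: [0.5943, 0.0283, 0.2193]
orientation: [[0.993, -0.114, -0.001], [-0.114, -0.993, 0.0], [-0.001, -0.0, -1.0]]
ft_force: [0.9, 0.6, 0.5]
opening: 0.0
finger_force: 0.0
```

```bash
python3 -c "
from g import *
arc(.15,.030)"; python3 c.py 4
```

```text
target box [-0.0411569   0.02785484]
t 6.5167 tip [0.59412912 0.02832539 0.04587143] box [-0.04242805  0.01588549] open 1.141980955198439e-05 F [0.9 0.6 0.5]
turn [-3.92334798e-05  1.15368993e-03 -2.45751909e-03]
shift cm [ 0.2817868  -1.16589644  0.0868504 ]
scene cover [0.313 0.143] 75.06488037109375 [0.06420511 0.00010727]
scene tee_tip 0.56 [229. 290.] box [-0.037  0.059]
scene tee 0.64 [231. 292.] box [-0.029  0.06 ]
scene plain_tip 0.54 [241. 242.] box [-0.081 -0.069]
scene plain_tip 0.46 [265. 292.] box [ 0.055 -0.001]
top tee_tip 0.71 [224. 252.] box [-0.089  0.058]
top tee 0.52 [226. 256.] box [-0.093  0.05 ]
top tee_axis 0.49 [223. 254.] box [-0.086  0.054]
t 7.1167 tip [0.5948652  0.02829117 0.04789753] box [-0.0417082   0.01604295] open -2.62883774760723e-05 F [ 1.1  0.3 -0.2]
turn [-4.20777030e-05 -1.00352877e-03  1.47621946e-01]
shift cm [-5.97712342  0.73023877 -7.21623084]
```

View pics/scene_4.png

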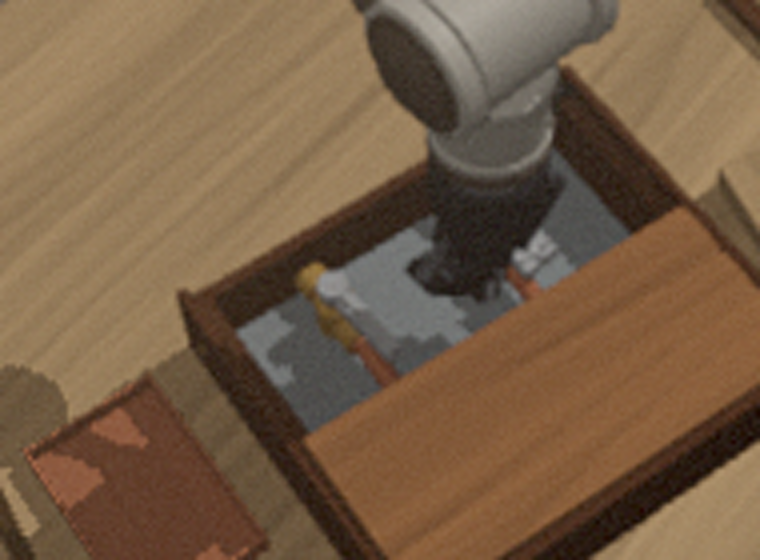

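The closed fingers (crop ~285,460) stand on the plain-handle side of the T head (~250,535), clear of the plain handle (~290,340). Next I'll push along the arc.

Request:
{"fn": "send_rows", "kwargs": {
  "deltas": [
    [0,0.2,-0.6,0.2,0,0,0],
    [0,0,-0.6,0,0,0,0],
    [0,0.27,-0.58,0,0,0,-0.1],
    [0,0.27,-0.58,0,0,0,-0.1],
    [0,0.27,-0.58,0,0,0,-0.1]
  ]
}}

```text
t: 7.53
tool_pos: [0.6062, 0.0577, 0.2184]
orientation: [[0.982, 0.19, -0.001], [0.19, -0.982, -0.001], [-0.001, 0.001, -1.0]]
ft_force: [-1.5, -2.2, -0.1]
opening: -0.0001
finger_force: 1.0
```

```bash
python3 -c "
from g import *
arc(.45,.030)"
```

```text
target box [-0.03762555  0.04677962]
t 7.5333 tip [0.60599306 0.05757032 0.0449758 ] box [-0.03853751  0.04720454] open -0.00012757060945393353 F [-1.5 -2.2 -0.1]
turn [0.00065479 0.00117398 0.00294535]
shift cm [ 0.043029    0.08944119 -0.00242822]
```

Contact at about 2.5 N, as expected; continue.

Request:
{"fn": "send_rows", "kwargs": {
  "deltas": [
    [0,0.27,-0.58,0,0,0,-0.1],
    [0,0.27,-0.58,0,0,0,-0.1],
    [0,0.27,-0.58,0,0,0,-0.1],
    [0,0.27,-0.58,0,0,0,-0.1],
    [0,0.27,-0.58,0,0,0,-0.1]
  ]
}}

```text
t: 7.95
tool_pos: [0.6081, 0.0894, 0.2187]
orientation: [[0.771, 0.637, 0.001], [0.637, -0.771, -0.001], [0.0, 0.001, -1.0]]
ft_force: [0.6, -2.7, -0.5]
opening: -0.0001
finger_force: 1.0
```

```bash
python3 -c "
from g import *
arc(.95,.030)"
```

```text
target box [-0.0444416   0.07791419]
t 7.95 tip [0.60821872 0.08926735 0.04526613] box [-0.04459148  0.07839756] open -5.338390725008754e-05 F [ 0.6 -2.7 -0.5]
turn [ 0.00121514 -0.00011985  0.00291548]
shift cm [-0.02867291  0.06126015  0.02667084]
```

Request:
{"fn": "send_rows", "kwargs": {
  "deltas": [
    [0,0.27,-0.58,0,0,0,-0.1],
    [0,0.27,-0.58,0,0,0,-0.1],
    [0,0.27,-0.58,0,0,0,-0.1],
    [0,0.27,-0.58,0,0,0,-0.1],
    [0,0.27,-0.58,0,0,0,-0.1]
  ]
}}

```text
t: 8.37
tool_pos: [0.5945, 0.1181, 0.219]
orientation: [[0.371, 0.929, 0.003], [0.929, -0.371, -0.0], [0.001, 0.002, -1.0]]
ft_force: [2.9, -0.9, -1.1]
opening: 0.0001
finger_force: 1.1
```

Request:
{"fn": "send_rows", "kwargs": {
  "deltas": [
    [0,0.27,-0.58,0,0,0,-0.1],
    [0,0,-0.3,0,0,0,0],
    [0,0,-0.2,0,0,0,0],
    [0,0,0,0,0,0,0]
  ]
}}

```text
t: 8.7
tool_pos: [0.585, 0.1239, 0.2192]
orientation: [[0.283, 0.959, 0.001], [0.959, -0.283, 0.0], [0.001, 0.001, -1.0]]
ft_force: [1.9, 1.1, 0.8]
opening: 0.0002
finger_force: 0.9
```

```bash
python3 -c "
from g import *
arc(1.571,.030)"
```

```text
target box [-0.07201161  0.10600611]
t 8.7 tip [0.58526558 0.12398718 0.0457521 ] box [-0.07574866  0.10599363] open 0.00015616428898586953 F [1.9 1.1 0.8]
turn [ 0.00129528 -0.00075757 -0.02551859]
shift cm [0.02406989 0.39574684 0.07571787]
```

Request:
{"fn": "send_rows", "kwargs": {
  "deltas": [
    [0,0,-0.2,0,0,0,0],
    [0,0,-0.2,0,0,0,0],
    [0,0,0,0,0,0,0]
  ]
}}

```text
t: 8.95
tool_pos: [0.5828, 0.124, 0.22]
orientation: [[0.283, 0.959, 0.008], [0.959, -0.283, -0.001], [0.001, 0.008, -1.0]]
ft_force: [9.2, -0.2, -2.4]
opening: 0.0002
finger_force: 3.9
```

Force has risen to 9 N, so the handle is at its stop. Back off along +y of the tool, lift, and withdraw.

Request:
{"fn": "send_rows", "kwargs": {
  "deltas": [
    [0,0,1.0,0,0,0,0],
    [0,0,0.5,-1,0,0,0],
    [0,0,0,-3,0,0,0],
    [0,0,0,-4,0,0,0],
    [0,0,0,-4,0,0,0]
  ]
}}

```text
t: 9.37
tool_pos: [0.5945, 0.1201, 0.339]
orientation: [[0.282, 0.959, -0.005], [0.959, -0.282, -0.0], [-0.002, -0.005, -1.0]]
ft_force: [0.6, -0.3, 0.5]
opening: -0.0002
finger_force: 0.0
```

Request:
{"fn": "send_rows", "kwargs": {
  "deltas": [
    [0,0,-3.5,-2,0,0,0],
    [0,0,-4,0,0,0,0],
    [0,0,-4,0,0,0,0],
    [0,0,-4,0,0,0,0],
    [0,0,-2,0,0,0,0]
  ]
}}

```text
t: 9.78
tool_pos: [0.4236, 0.1703, 0.3582]
orientation: [[0.281, 0.96, -0.004], [0.96, -0.281, -0.0], [-0.001, -0.004, -1.0]]
ft_force: [-0.3, 0.1, 0.7]
opening: -0.0003
finger_force: 0.0
```

```bash
python3 c.py 5
```

```text
scene cover [0.317 0.143] 74.66309356689453 [0.06616292 0.00102674]
scene tee_tip 0.51 [244. 270.] box [-0.031 -0.011]
scene tee_tip 0.48 [211. 286.] box [-0.091  0.085]
scene tee 0.45 [211. 284.] box [-0.093  0.081]
scene plain_tip 0.74 [243. 244.] box [-0.073 -0.068]
scene tee_axis 0.55 [207. 282.] box [-0.109  0.085]
top cover [0.311 0.14 ] 74.5079116821289 [ 0.06346374 -0.00182942]
top tee_tip 0.57 [227. 237.] box [-0.106  0.091]
top tee 0.53 [229. 237.] box [-0.111  0.09 ]
top plain_tip 0.47 [232. 305.] box [-0.079 -0.067]
top tee_axis 0.78 [227. 241.] box [-0.103  0.082]
t 10.3833 tip [0.4277955  0.16936644 0.18517983] box [-0.23959809  0.10907038] open -6.256361904285622e-05 F [ 0.1 -0.4  0.1]
turn [-1.55945522e-04  4.51353331e-04  1.54698867e+00]
shift cm [-10.57371999  14.21132604   6.51454533]
```

View pics/scene_5.png

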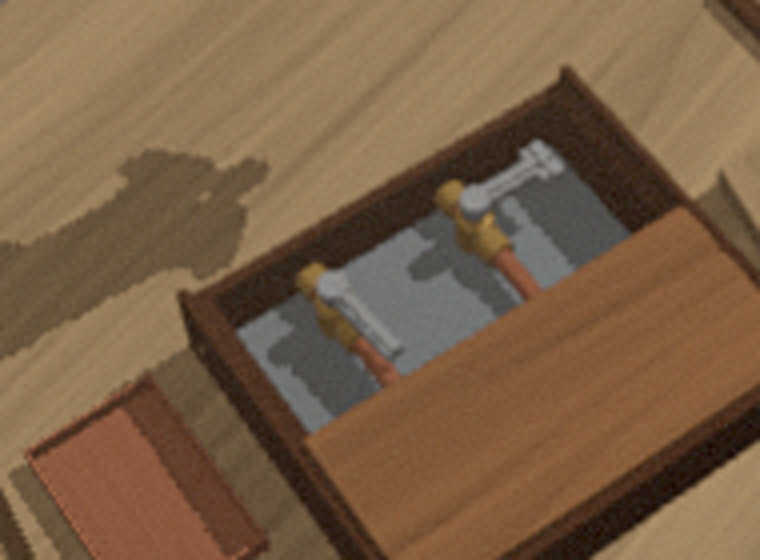

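View pics/top_5.png

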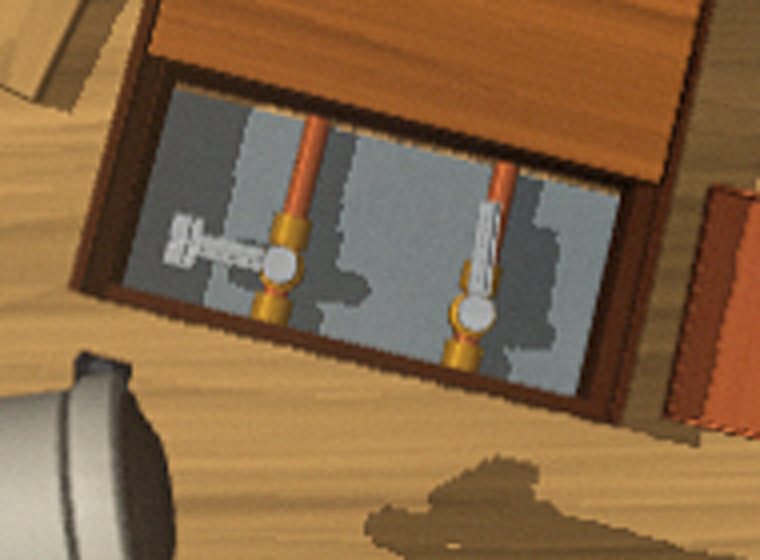

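The T handle (top crop ~240,185) stands square across its pipe. The plain handle (~240,487) and the tray have not moved, the cover is back, and the hand is clear.

```bash
python3 -c "
from bench import env
print(env.job_done())"
```

```text
the job is handed in; nothing more can be done
None
```

The job is handed in, with no verdict returned: the cover is back against the end stop, the T-headed handle is shut across its pipe, the plain handle and the tray look unmoved, I did not re-check the block, burnisher or spatula, and the hand is clear.

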